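# Tighten the vegetable cutter's disc screw with the click wrench

## Task

Take the click wrench from the serving tray, fit its square socket fully down over the square screw head in the middle of the vegetable cutter, and turn it clockwise (seen from above) until the wrench's breakaway joint trips; stop there and do not force it on to the end of its give. Then lift the wrench off and lay it gently flat back inside the tray, still tripped. Do not lean hard on the screw or the cutter, and leave everything else where it is.

Things in the scene. Friction and masses are not known exactly. Their poses are not given: they have to be found in the camera images.
- wrench: Steel head of the click wrench: square ring 42.4 mm outside, 16 mm high, with a square through-opening of 26.4 mm. Origin: centre of the opening at the underside; z up, x towards the straight handle. A round collar (60 mm across, open in the middle) on top carries the handle; it swivels about the opening's axis in a trip. Head 0.18 kg, handle 0.14 kg; centre of mass about 45 mm from the origin.
- grip (a point): Point to hold on the wrench's handle, in the middle of the bar's section, 115 mm from the socket's axis, 26 mm above the underside. The handle is a straight bar with a black rubber sleeve, 18 mm wide, 22 mm high (15 to 37 mm above the underside). x along the handle away from the head, z up.
- tail (a point): Foot of the round steel stud (22 mm diameter, 38 mm high) at the handle's far end, 203 mm from the socket's axis, level with the underside: the wrench lies level on its head and this stud.
- handle (a joint): Breakaway pivot on the socket's axis: angle (rad) by which the handle has given way clockwise (from above) relative to the head. 0 = straight. Stays 0 until turned with about 0.6 N m (5 N at the grip point), then gives with falling resistance (about 0.35 N m at 0.2) and stays where left. Tripped from 0.12; past 0.32 it was forced on; hard stop at 0.40. Does not give anticlockwise.
- screw: Square screw head, dark steel, 24 mm across flats, 14 mm high. Origin: centre of its foot, on the flange; z up; x, y square to the flats. Socket fits in any of four quarter-turns, 1.2 mm free on each side (0.1 rad play either way); fully down, it rests on the flange (origins level). Turns clockwise with 0.1 N m friction for 0.25 to 0.65 rad (unknown), then stops dead; only then the wrench trips.
- cutter: Fixed vegetable cutter: stainless housing 220 x 200 mm, 55 mm high, with a flat slicing disc (176 mm diameter, top at 59 mm) and the flange on its middle (top at 75 mm above the table). Origin: centre of its underside.
- tray: Fixed wooden serving tray, 320 (x) x 360 (y) mm, floor 4 mm thick, rim 8 mm wide and 14 mm high. Origin: centre of its underside. The wrench starts on it, lying in its -x half with the handle towards tray +y; that place stays free for putting it back.
- bowl: Bystander on the tray: white bowl, 90 mm wide, 45 mm high.
- spoon: Bystander on the tray: spoon, 160 mm long.
- card: Bystander on the tray: white card stand, 70 mm wide, 50 mm high.
- spare_disc: Bystander: spare slicing disc lying on the table beyond the cutter, 140 mm wide.
- mug: Bystander: mug, 76 mm wide, 85 mm high.
- pusher: Bystander: white plastic pusher, 64 mm wide, 88 mm high.
- spanner: Bystander: plain open-ended spanner lying near the robot, 180 mm long; not the click wrench.
Not all that is in view belongs to the job. What is shaped like the wrench but turquoise is not meant.

How it is judged:
By the outcome, as a careful person would: the job done as asked, in the order asked, and still so for the second after the job is handed in, with the robot touching nothing.
It also fails if it takes over 64 s, if anything falls off the work surface, if the arm or the gripper's body presses on something with over 40 N, if the wrist force passes 120 N, or if a joint passes its speed limit or range.

## Robot

A 6-joint arm with a two-finger parallel gripper is mounted at the origin on the work surface. World frame = base frame: x ahead of the robot, y to its left, z up, the work surface at z = 0. Lengths are in mm, angles in degrees, forces in N, time in s.
With the tool pointing down it reaches from about 325 to 925 mm from the base axis. Payload 3.1 kg.
Tool frame: the origin (TCP) lies at the very end of the fingers, on their centre line; the grasp point (between the pads) lies grasp_offset behind it (grasp_offset is the distance from the TCP to the grasp point, in mm); z points along the fingers, x is the direction in which the jaws open and shut, and the axes are right-handed (so a half turn about z gives the same grasp; the last joint's range is limited). The gripper opens to 85 mm and grips with 20 to 120 N. Pads are 22 mm wide; open, the fingers measure 114 mm over their backs; the gripper's body (76 mm by 85 mm) begins 54 mm behind the grasp point. The pads swing forward as they close: fully open they stand 13 mm farther back than shut.
Start: joints at [57.112, 12.427, 92.441, -0, 75.132, -6.429], TCP at [278.46, 559.553, 231.3] pointing down, gripper open.
Joint ranges: [-157.48, 157.48], [-44.54, 120.13], [17.64, 146.25], [-64.5, 244.5], [7.68, 150.69], [-147.95, 147.95]. Speed limits (degrees/s): [159.86, 159.86, 180, 180, 180, 180].

## Interface

Orientations are given as [roll, pitch, yaw] about the fixed x, y, z axes, in that order (R = Rz(yaw) Ry(pitch) Rx(roll)).
In Python, from station import * gives the robot as it stands. Calls block until the motion is done:
- goto(position, orientation): joint-space move of the TCP to a pose.
- move_l(position, attitude=None, speed=150): straight line of the TCP; attitude=None keeps the orientation; speed is the mean speed in mm/s.
- move_j(angles): joint-space move.
- grip(opening, squeeze=None): finger opening in mm; squeeze is the grip in N (None keeps the last); returns when the fingers have stopped.
- wait(seconds).
- solve_ik(position, orientation): joint angles nearest the present ones, or None.
- get_obs(): the state.
- get_image(name): name is "scene" or "top" or "wrist"; returns the picture (420x560x3 uint8, red, green, blue); there is no depth.
- get_calibration(name): a dict with "fx", "fy", "cx", "cy" (pixels), "R" (3x3) and "t" (3): a world point X has camera coordinates R X + t; the wrist camera has in their place "mount" (4x4, takes a point from camera to tool coordinates, whose origin is the TCP and whose axes are the tool frame's). Camera axes: x right, y down, z forward; pixel columns grow to the right and rows downward; lengths in mm; the calibration is good to about 2 mm. A picture is of the moment at which its call begins: read the wrist's pose just before it. get_calibration takes no time and is no camera call.
A pose or a line that the arm cannot do raises Unreachable and nothing moves.
- sign_off(): hands the job in, once; it reports no verdict.
Trained networks look in the newest picture that a camera, given by its name, has taken for a name from the list of things; names that differ only in an ending like _2 or _b are one class to them, and where a whole thing is asked for, a point or a joint stands for the part that bears it (a point fixed in the world has none). Each returns a list of dicts, best first, with "score" (0 to 1); they miss things now and then, are a little off and sometimes report something else, mostly with a low value. They report only what shows in the picture. A call takes as long as a camera call. They do not tell look-alikes from the thing itself.
- spot_in(name, camera): "extent" ([centre column, centre row, width, height] in pixels, round what is visible of it).
- regions_of(name, camera): "region" (420x560 bool, what is visible of it) and "extent" ([centre column, centre row, width, height] in pixels, round what is visible of it).
The state is a dict: "t": time; "joint_pos": joint angles; "qvel": joint speeds; "effort": joint torques, N m; "tcp_pos": TCP position; "ee_rot": TCP orientation; "wrist_force": force on the tool from outside, world axes, zero at the start; "moment": the same for the moment, N m; "grip_width": finger opening in mm.
Only numpy, scipy, OpenCV 4.12 (cv2) and the standard library are available. Lean on these libraries where they do the work, as an engineer would, in place of code of your own. Each camera call takes 0.05 s, during which the arm holds its last target.

## Working session

There is one attempt and no reset: what is moved stays moved. The work goes in short steps, each a Python script; the robot and the scene stay as the last script left them, time stands still between calls to the robot, and variables do not carry over. Pictures are saved under pics/ and viewed, and the job is handed in when it is done.

```bash
ls; mkdir -p pics; python3 - <<'E'
from station import *
import cv2
o=get_obs(); print(o)
for n in ["scene","top","wrist"]:
    im=get_image(n); cv2.imwrite(f"pics/a_{n}.png",im[:,:,::-1]); c=get_calibration(n); print(n,c)
E
```

```text
pics
{'t': 0.0, 'joint_pos': array([ 5.71122137e+01,  1.24779811e+01,  9.25288209e+01, -1.61398402e-03,
        7.51325510e+01, -6.42836855e+00]), 'qvel': array([-0.07445066,  0.07971699, -0.08302498, -0.01851845,  0.01647417,
        0.02490148]), 'effort': array([ 2.01711046e-03, -3.96830857e+01, -3.03860271e+01, -3.98106226e-05,
        9.37516830e-03, -1.38348886e-05]), 'tcp_pos': array([278.01396877, 558.84435569, 229.95191626]), 'ee_rot': array([-1.79985947e+02,  1.38651309e-01,  6.35410153e+01]), 'wrist_force': array([ 0.28885434, -0.06519134,  0.2579657 ]), 'moment': array([ 0.00676377, -0.00447222, -0.063712  ]), 'grip_width': 85.49947390167827}
scene {'fx': 546.4134320021317, 'fy': 546.4134320021317, 'cx': 281.8979000391767, 'cy': 205.2028824952669, 'R': array([[ 0.71002492,  0.70417582,  0.0010117 ],
       [ 0.55055384, -0.55423   , -0.62427524],
       [-0.43903882,  0.44380797, -0.78120381]]), 't': array([-395.70087582, -272.49739932, 1846.93722664])}
top {'fx': 407.27726871201645, 'fy': 407.27726871201645, 'cx': 284.36370987121967, 'cy': 205.28442364244762, 'R': array([[ 1.74902415e-02, -9.99847015e-01,  1.96699336e-04],
       [-9.90576331e-01, -1.73547975e-02, -1.35857805e-01],
       [ 1.35840435e-01,  2.18134012e-03, -9.90728327e-01]]), 't': array([  -9.89059335,  562.17643317, 1286.99320184])}
wrist {'fx': 340.4305697950787, 'fy': 340.4305697950787, 'cx': 277.78384574177886, 'cy': 205.78283688306547, 'mount': array([[ 9.99999837e-01,  6.20507744e-05,  5.67110288e-04,
         1.23327717e-01],
       [-2.44006281e-04,  9.45073957e-01,  3.26856476e-01,
        -8.37681231e+01],
       [-5.15679467e-04, -3.26856561e-01,  9.45073819e-01,
        -1.42180341e+02],
       [ 0.00000000e+00,  0.00000000e+00,  0.00000000e+00,
         1.00000000e+00]])}
```

View pics/a_scene.png

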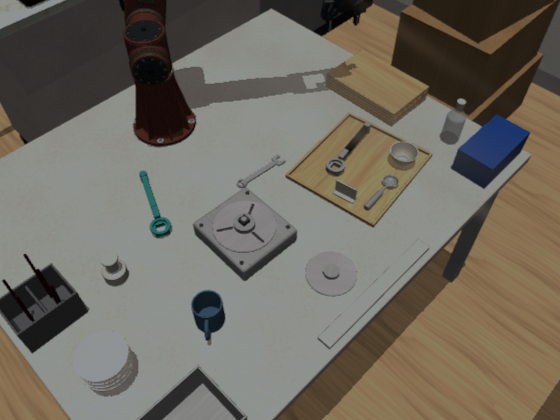

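View pics/a_top.png

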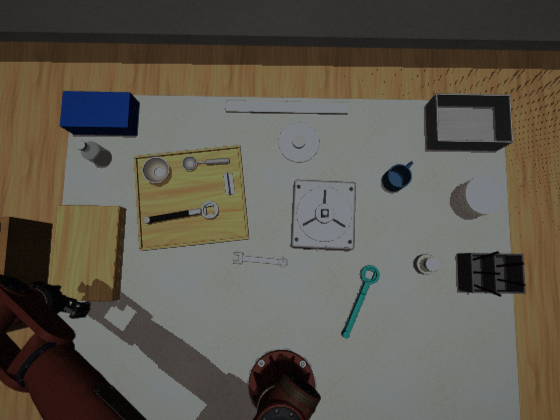

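View pics/a_wrist.png

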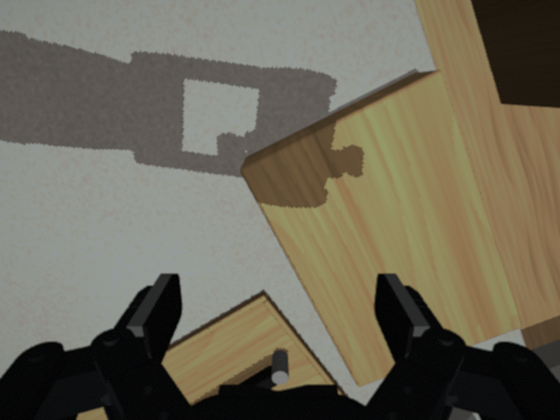

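Candidates for the click wrench. In the top view, the dark-handled steel one is on the tray, with head (209,210) and stud (150,218). The turquoise look-alike is at (370,275) and the plain spanner at (260,260). The tray one fits the description: a steel ring with a black sleeve, lying in the tray.

```bash
cat > h.py <<'E'
from station import *
import numpy as np, cv2
from scipy.spatial.transform import Rotation as Ro
import station
def cam(name,obs=None):
    c=get_calibration(name); K=np.array([[c['fx'],0,c['cx']],[0,c['fy'],c['cy']],[0,0,1.]])
    if 'mount' in c:
        M=np.array(c['mount'],float)
        T=np.eye(4);T[:3,:3]=Ro.from_euler('xyz',obs['ee_rot'],degrees=True).as_matrix();T[:3,3]=obs['tcp_pos']
        W=np.linalg.inv(T@M); return K,W[:3,:3],W[:3,3]
    return K,np.array(c['R']),np.array(c['t'])
def ray(C,uv):
    K,R,t=C; d=R.T@np.linalg.solve(K,[uv[0],uv[1],1.]); return -R.T@t,d
def atz(C,uv,z):
    o,d=ray(C,uv); return o+d*(z-o[2])/d[2]
def tri(L):
    A=np.zeros((3,3));b=np.zeros(3)
    for C,uv in L:
        o,d=ray(C,uv);d/=np.linalg.norm(d);P=np.eye(3)-np.outer(d,d);A+=P;b+=P@o
    X=np.linalg.solve(A,b)
    return X,[round(float(np.hypot(*(proj(C,X)-uv))),1) for C,uv in L]
def proj(C,X):
    K,R,t=C; p=K@(R@np.asarray(X,float)+t); return p[:2]/p[2]
def save(im,n,crop=None,s=1):
    if crop: im=im[crop[1]:crop[3],crop[0]:crop[2]]
    cv2.imwrite(f'pics/{n}.png',cv2.resize(im[:,:,::-1],None,fx=s,fy=s,interpolation=cv2.INTER_CUBIC))
E
python3 - <<'E'
from h import *
print([n for n in dir(station) if not n.startswith('_')])
try: print(grasp_offset)
except Exception as e: print(e)
im=get_image('top'); save(im,'b_top',(120,130,380,280),3)
for n in ['wrench','tail','screw','cutter','tray','handle']:
    for d in spot_in(n,'top')[:3]: 
        print(n,round(d['score'],2),np.round(d['extent']).tolist(),np.round(atz(cam('top'),d['extent'][:2],{'screw':89,'cutter':55}.get(n,15))).tolist())
print(get_obs()['t'])
E
```

```text
['Unreachable', 'get_calibration', 'get_image', 'get_obs', 'goto', 'grasp_offset', 'grip', 'move_j', 'move_l', 'regions_of', 'sign_off', 'solve_ik', 'spot_in', 'wait']
18.700000000000003
wrench 0.72 [183.0, 212.0, 73.0, 21.0] [538.0, 334.0, 15.0]
wrench 0.56 [360.0, 300.0, 39.0, 76.0] [261.0, -249.0, 15.0]
tail 0.95 [183.0, 214.0, 75.0, 26.0] [531.0, 335.0, 15.0]
tail 0.78 [360.0, 301.0, 35.0, 75.0] [258.0, -247.0, 15.0]
screw 0.62 [325.0, 214.0, 6.0, 9.0] [529.0, -128.0, 89.0]
cutter 0.67 [325.0, 214.0, 64.0, 70.0] [534.0, -132.0, 55.0]
cutter 0.17 [182.0, 211.0, 68.0, 19.0] [534.0, 328.0, 55.0]
tray 0.76 [193.0, 197.0, 114.0, 107.0] [587.0, 305.0, 15.0]
handle 0.95 [360.0, 301.0, 39.0, 76.0] [261.0, -248.0, 15.0]
0.5
```

View pics/b_top.png

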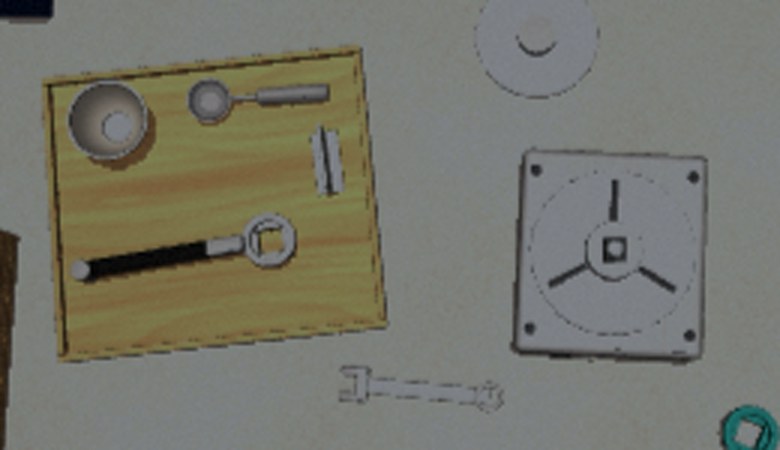

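```bash
python3 - <<'E'
from h import *
import pickle
D=[]
for i,p in enumerate([(490,340,190),(590,330,190)]):
    goto(list(p),[180,0,8]); wait(0.3)
    o=get_obs(); im=get_image('wrist'); D.append((o,im)); save(im,f'c{i}')
    print(o['t'],np.round(o['tcp_pos'],1),np.round(o['ee_rot'],2),np.round(o['joint_pos'],1),np.abs(o['qvel']).max())
    r=regions_of('wrench','wrist'); print([(round(d['score'],2),np.round(d['extent'])) for d in r])
pickle.dump(D,open('c.pkl','wb'))
E
```

```text
1.975 [489.5 340.9 190.2] [-1.7999e+02 -1.0000e-02  8.1000e+00] [28.1 11.1 98.5  0.  70.3 20. ] 0.4413434092126258
[(0.57, array([320., 177.,  59., 256.]))]
2.8583 [589.  330.4 190.1] [-1.80e+02  2.00e-02  8.06e+00] [23.3 20.4 87.1  0.  72.6 15.3] 0.21319283777910322
[(0.94, array([221., 150.,  75., 271.])), (0.52, array([400.,  88., 116., 122.]))]
```

View pics/c0.png

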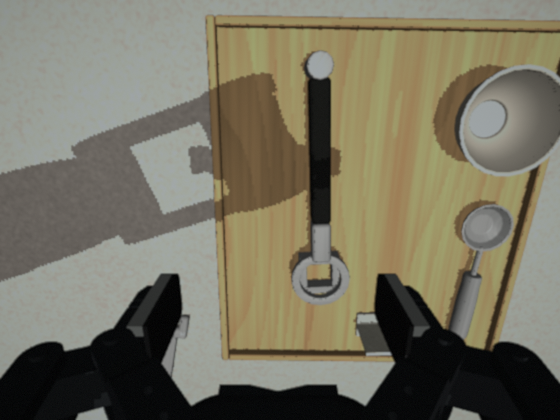

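View pics/c1.png

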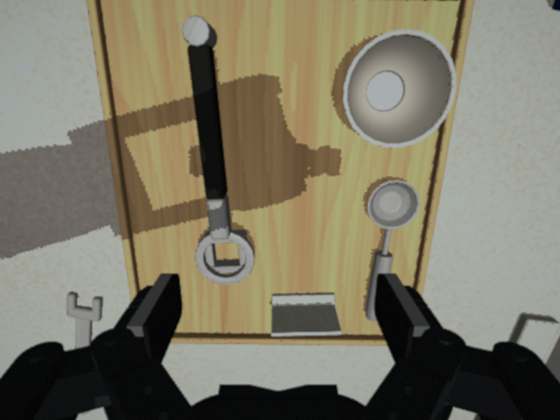

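Both wrist views show the tray wrench lying along tray +y. Stud tops are at (319,66) and (197,32), collar rings at about (320,277) and (225,258), and the steel and black colours match the description. I'll enlarge both.

```bash
python3 - <<'E'
from h import *
import pickle
D=pickle.load(open('c.pkl','rb'))
a=D[0][1][20:330,270:370];b=D[1][1][5:315,170:270]
for i,x in enumerate([a,b]):
    h=cv2.resize(x[:90],None,fx=4,fy=4,interpolation=cv2.INTER_CUBIC);g=cv2.resize(x[210:300],None,fx=4,fy=4,interpolation=cv2.INTER_CUBIC)
    t=np.vstack([h[:240],g]) ; 
    if i==0: A=t
cv2.imwrite('pics/d.png',np.hstack([A,t])[:,:,::-1])
E
```

```text
(no output)
```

View pics/d.png

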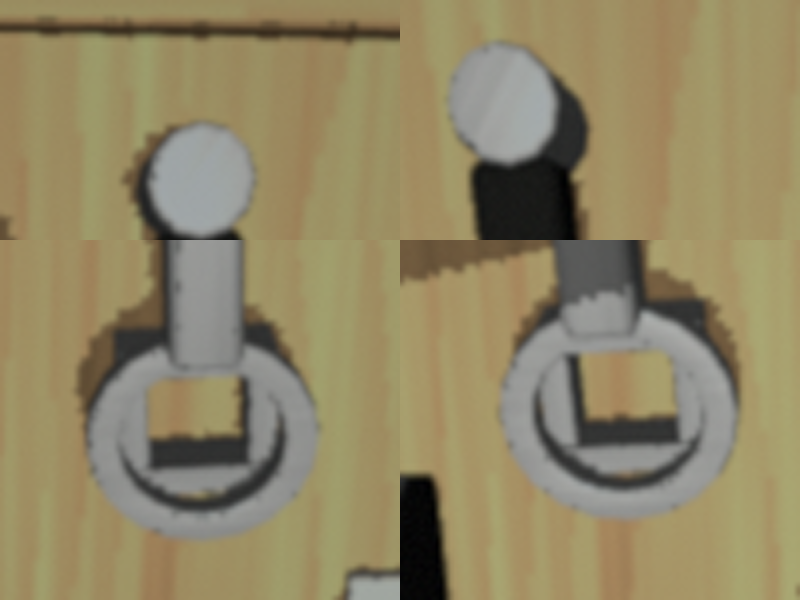

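```bash
python3 - <<'E'
from h import *
import pickle
D=pickle.load(open('c.pkl','rb'))
C=[cam('wrist',d[0]) for d in D]
for n,uv,z in [('stud',[(320.0,64.5),(195.4,30.4)],42),('head',[(319.2,275.1),(225.75,253.9)],20)]:
    X,e=tri(list(zip(C,uv))); print(n,X.round(1),e,[atz(c,u,z).round(1) for c,u in zip(C,uv)])
P=[np.mean([atz(c,u,z) for c,u in zip(C,uv)],0) for uv,z in [([(320.0,64.5),(195.4,30.4)],42),([(319.2,275.1),(225.75,253.9)],20)]]
v=P[0]-P[1];print(np.hypot(v[0],v[1]),np.degrees(np.arctan2(v[1],v[0])))
# screw/ cutter / tray via scene+top
ct,cs=cam('top'),cam('scene')
print(get_obs()['wrist_force'])
E
```

```text
stud [509.  446.7  39.9] [0.1, 0.1] [array([508.8, 446.6,  42. ]), array([509.5, 446.4,  42. ])]
head [547.6 247.1  18.3] [0.2, 0.2] [array([547.2, 247.9,  20. ]), array([547.7, 248.2,  20. ])]
202.0653315643122 100.92911858401716
[-0.03112622  0.13045568 -0.44070565]
```

```bash
python3 - <<'E'
from h import *
import pickle
yaw=10.9
g=np.array([525.6,361.0])
grip(50,40)
goto([*g,75],[180,0,yaw]); move_l([*g,11.5],speed=120); wait(0.2)
o=get_obs();print(o['t'],o['tcp_pos'].round(2),o['ee_rot'].round(2),o['wrist_force'].round(2))
im=get_image('wrist');save(im,'e0')
grip(0,115); wait(0.2)
o=get_obs();print(o['t'],o['grip_width'],o['tcp_pos'].round(2),o['ee_rot'].round(2),o['wrist_force'].round(2),o['moment'].round(3))
im=get_image('wrist');save(im,'e1'); pickle.dump((o,im),open('e1.pkl','wb'))
E
```

```text
4.8833 [526.62 361.56  12.86] [-1.7996e+02 -1.4000e-01  1.0900e+01] [ 1.26  0.01 -0.74]
5.5333 16.591360622644125 [525.85 361.2   12.1 ] [-1.7998e+02 -2.0000e-02  1.0890e+01] [-1.68 -0.49  5.  ] [-0.052  0.259 -0.073]
```

View pics/e1.png

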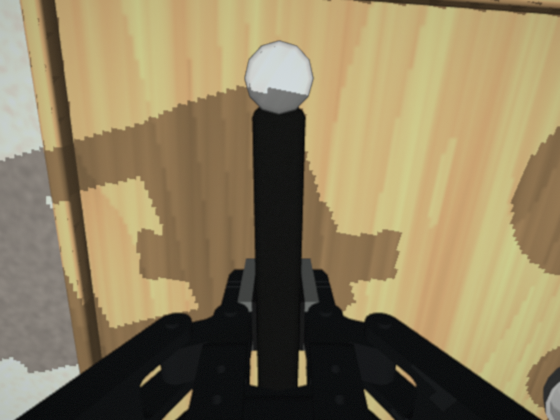

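```bash
python3 - <<'E'
from h import *
import pickle
o=get_obs(); p=o['tcp_pos']
move_l([525.85,361.2,60],speed=100); wait(.2)
o=get_obs();print(o['t'],o['tcp_pos'].round(2),o['wrist_force'].round(2),o['moment'].round(3),o['grip_width'])
move_l([525.85,361.2,190],speed=250)
D=[]
for i,q in enumerate([(465,-165,190),(595,-165,190)]):
    goto(list(q),[180,0,0]); wait(.3)
    o=get_obs(); im=get_image('wrist'); D.append((o,im)); save(im,f'f{i}')
    print(o['t'],o['tcp_pos'].round(2),o['ee_rot'].round(2),o['wrist_force'].round(2),o['moment'].round(3),o['joint_pos'].round(1))
    print([(round(d['score'],2),np.round(d['extent'])) for d in spot_in('screw','wrist')])
pickle.dump(D,open('f.pkl','wb'))
im=get_image('top'); save(im,'f_top',(120,130,380,280),3)
E
```

```text
6.4167 [525.03 360.73  58.84] [-0.03 -0.35 -3.36] [ 0.201  0.08  -0.021] 16.399513738238085
9.3 [ 465.24 -164.59  190.02] [-1.8e+02 -0.0e+00  5.0e-02] [ 0.34  0.03 -2.83] [0.154 0.025 0.021] [-27.6  -1.5 112.1   0.   69.3 -27.7]
[(0.82, array([373., 154.,  41.,  31.])), (0.41, array([279., 214.,  68., 347.]))]
10.2833 [ 594.25 -165.14  190.2 ] [ 1.8e+02  0.0e+00 -3.0e-02] [-0.5   0.35 -2.81] [ 0.194  0.056 -0.03 ] [-22.   13.5  95.7  -0.   70.8 -22. ]
[]
```

View pics/f0.png

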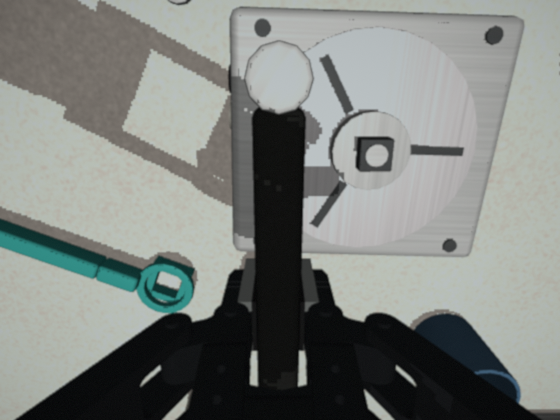

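View pics/f1.png

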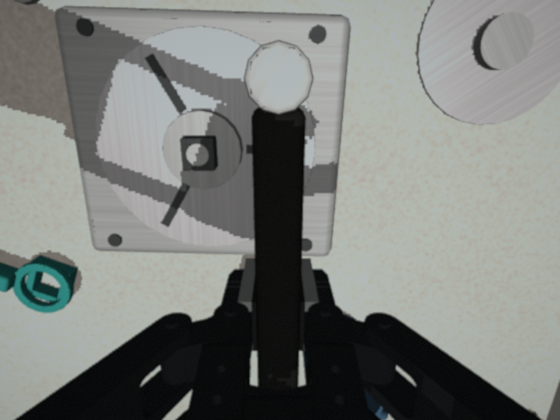

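The wrench is held firmly: the stud top is at (279,77) in every frame, so there is no droop. The screw shows at (373,154) and (199,153). I'll enlarge it and the stud.

```bash
python3 - <<'E'
from h import *
import pickle
D=pickle.load(open('f.pkl','rb'))
a=D[0][1][125:185,345:405];b=D[1][1][125:185,168:228]
A=[cv2.resize(np.clip(x.astype(float)*1.6,0,255).astype(np.uint8),None,fx=6,fy=6,interpolation=cv2.INTER_CUBIC) for x in (a,b)]
cv2.imwrite('pics/g.png',np.hstack(A)[:,:,::-1])
a=D[0][1][30:130,235:325]
cv2.imwrite('pics/g2.png',cv2.resize(a,None,fx=5,fy=5,interpolation=cv2.INTER_CUBIC)[:,:,::-1])
E
```

```text
(no output)
```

View pics/g.png

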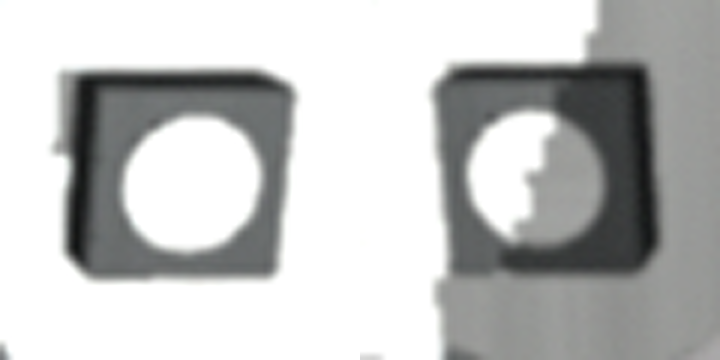

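View pics/g2.png

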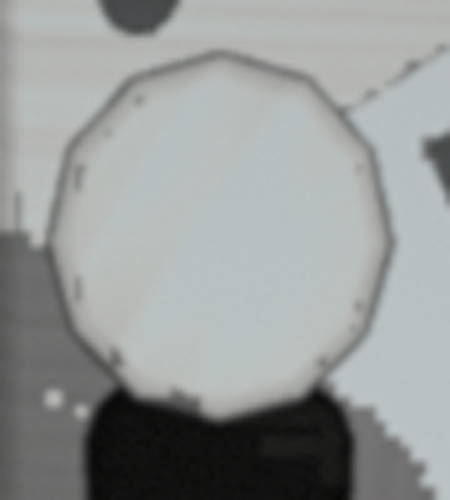

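```bash
cat > meas.py <<'E'
from h import *
import pickle
D=pickle.load(open('f.pkl','rb'))
C=[cam('wrist',d[0]) for d in D]
uv=[(376.75,154.9),(197.1,154.25)]
X,e=tri(list(zip(C,uv))); print('screw',X.round(1),e,[atz(c,u,89).round(1) for c,u in zip(C,uv)])
cor=[[(97,88),(293,94),(276,276),(92,276)],[(77,90),(278,84),(273,270),(90,273)]]
of=[(345,125),(168,125)]
for k in range(2):
    P=np.array([atz(C[k],((x+.5)/6-.5+of[k][0],(y+.5)/6-.5+of[k][1]),X[2])[:2] for x,y in cor[k]])
    E=np.roll(P,-1,0)-P; print(P.mean(0).round(1),np.hypot(*E.T).round(1),((np.degrees(np.arctan2(E[:,1],E[:,0]))+45)%90-45).round(1))
for o,im in D:
    c=cam('wrist',o); u=(278.5,76.8)
    oo,d=ray(c,u)
    T=Ro.from_euler('xyz',o['ee_rot'],degrees=True).as_matrix(); 
    for zt in (-29.9,-30.7): 
        w=atz(c,u,o['tcp_pos'][2]-zt); print('stud tool',(T.T@(w-o['tcp_pos'])).round(2))
E
python3 meas.py
```

```text
screw [ 536.9 -125.7   89.1] [0.1, 0.1] [array([ 537. , -125.6,   89. ]), array([ 536.9, -125.8,   89. ])]
[ 536.5 -126. ] [23.2 22.  22.4 22.7] [-1.7  1.   0.   3.1]
[ 537.2 -126.1] [23.8 22.5 22.3 22.1] [ 1.7 -5.1  0.9 -1.3]
stud tool [  0.64 -87.42 -29.9 ]
stud tool [  0.64 -87.4  -30.7 ]
stud tool [  0.64 -87.42 -29.9 ]
stud tool [  0.64 -87.4  -30.7 ]
```

```bash
cat >> h.py <<'E'
def st(tag=''):
    o=get_obs(); print(tag,round(o['t'],2),o['tcp_pos'].round(2),o['ee_rot'].round(2)[2],'F',o['wrist_force'].round(2),'M',o['moment'].round(3),round(o['grip_width'],2)); return o
E
python3 - <<'E'
from h import *
x,y=536.6,-10.3
goto([x,y,125],[180,0,0]); wait(.2); st()
move_l([x,y,101],speed=60); wait(.2);st(); wait(.3); o=st()
im=get_image('wrist');save(im,'h_w')
im=get_image('scene');save(im,'h_s',(180,160,320,280),5)
im=get_image('top');save(im,'h_t',(270,150,380,260),5)
E
```

```text
11.38 [538.32 -11.66 126.3 ] -0.1 F [-0.15 -0.44 -3.13] M [0.233 0.05  0.025] 16.25
 12.12 [537.03 -10.32 101.44] 0.01 F [ 0.11  0.62 -2.76] M [0.239 0.019 0.03 ] 15.99
 12.43 [536.7  -10.28 101.18] 0.0 F [ 0.79 -0.53 -2.64] M [ 0.247  0.026 -0.027] 16.16
```

View pics/h_s.png

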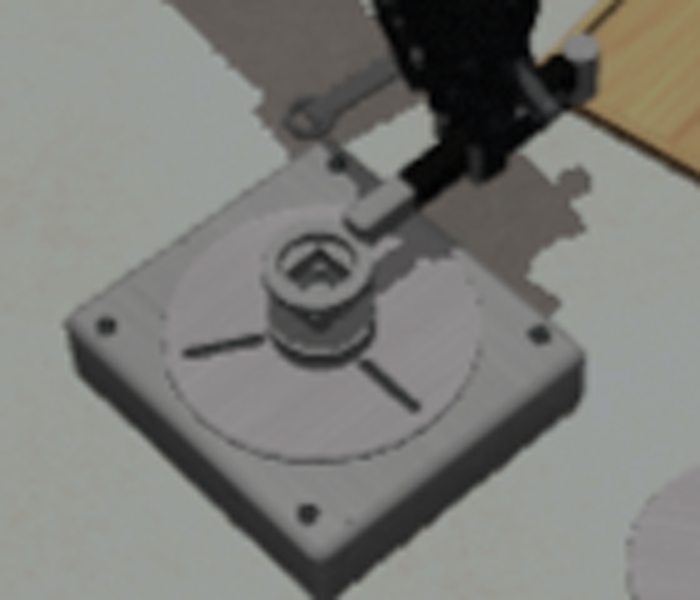

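View pics/h_t.png

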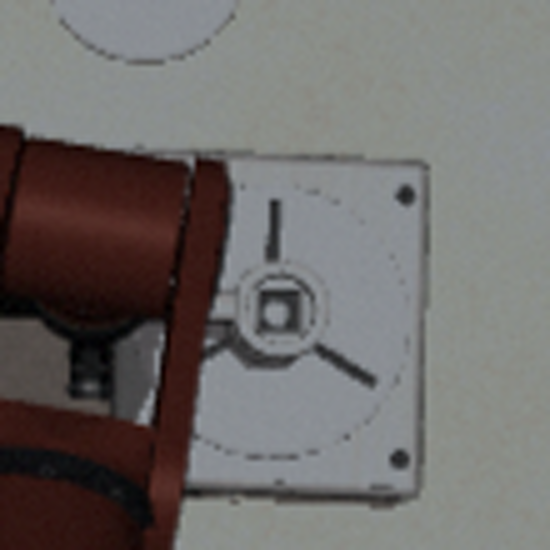

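Both views show the socket over the screw: the screw top shows inside the opening at crop (278,312) in the top view. Next I'll descend with force checks.

```bash
python3 - <<'E'
from h import *
x,y=536.6,-10.3
z=101
f0=get_obs()['wrist_force'][2]
while z>91:
    z-=2; move_l([x,y,z],speed=25); o=st(z)
    if o['wrist_force'][2]-f0>4: print('contact');break
E
```

```text
99 12.82 [536.35 -10.27  98.72] -0.0 F [ 0.75  0.28 -3.37] M [ 0.22  -0.013 -0.045] 16.24
97 13.07 [536.39 -10.27  96.75] -0.0 F [ 0.57  0.05 -3.2 ] M [ 0.17   0.01  -0.024] 16.14
95 13.32 [536.41 -10.29  94.76] -0.0 F [-0.04 -0.17 -3.35] M [ 0.254 -0.031  0.007] 16.27
93 13.57 [536.4  -10.27  92.78] -0.0 F [ 0.34 -1.16 -3.19] M [0.231 0.024 0.01 ] 16.12
91 13.82 [536.4  -10.27  90.77] -0.0 F [ 0.03 -0.03 -4.37] M [ 0.242 -0.006  0.013] 16.17
```

```bash
python3 - <<'E'
from h import *
x,y=536.6,-10.3
z=91
f0=-3.2
while z>80.5:
    z-=1.5 if z>85 else .7; move_l([x,y,z],speed=25); o=st(round(z,1))
    if o['wrist_force'][2]-f0>3: print('contact');break
wait(.2);st()
im=get_image('scene');save(im,'i_s',(180,160,320,280),5)
im=get_image('top');save(im,'i_t',(270,150,380,260),5)
E
```

```text
89.5 14.07 [536.45 -10.27  89.36] -0.0 F [ 0.17  0.04 -3.75] M [0.251 0.011 0.046] 16.07
88.0 14.32 [536.45 -10.27  87.84] -0.0 F [-0.06  0.43 -3.63] M [0.307 0.028 0.005] 16.43
86.5 14.57 [536.45 -10.27  86.34] 0.0 F [ 0.01 -0.   -2.55] M [ 0.323 -0.012  0.025] 16.24
85.0 14.82 [536.47 -10.28  84.85] -0.0 F [-0.31 -0.32 -2.69] M [ 0.279 -0.03   0.034] 16.18
84.3 15.07 [536.57 -10.28  84.25] -0.0 F [ 0.49 -0.19 -3.55] M [ 0.239 -0.018 -0.001] 16.14
83.6 15.32 [536.63 -10.33  83.61] -0.0 F [-0.25 -0.2  -2.81] M [ 0.257 -0.046  0.009] 16.26
82.9 15.57 [536.75 -10.29  83.15] -0.0 F [-0.39  0.03 -1.13] M [ 0.127  0.117 -0.02 ] 16.48
82.2 15.82 [536.86 -10.2   82.73] -0.0 F [-0.86  1.8   1.22] M [ 0.066  0.256 -0.104] 16.19
contact
 16.02 [536.85 -10.19  82.6 ] -0.0 F [-1.61  2.22  2.51] M [ 0.066  0.251 -0.122] 16.39
```

View pics/i_s.png

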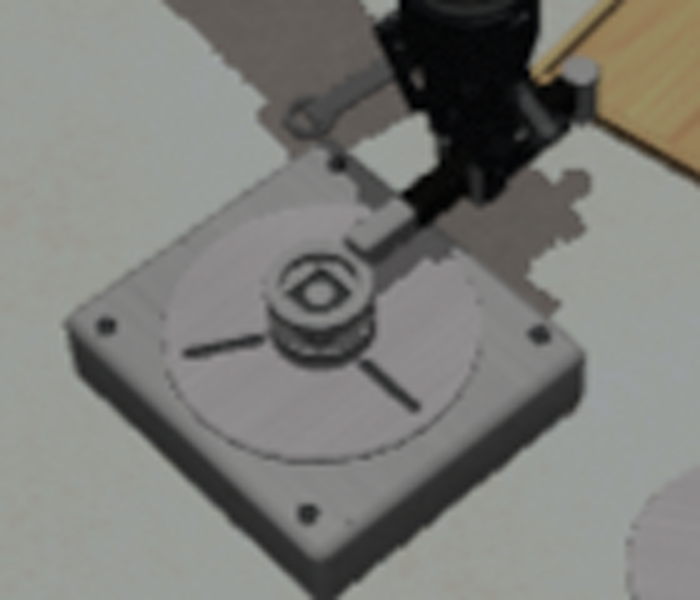

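View pics/i_t.png

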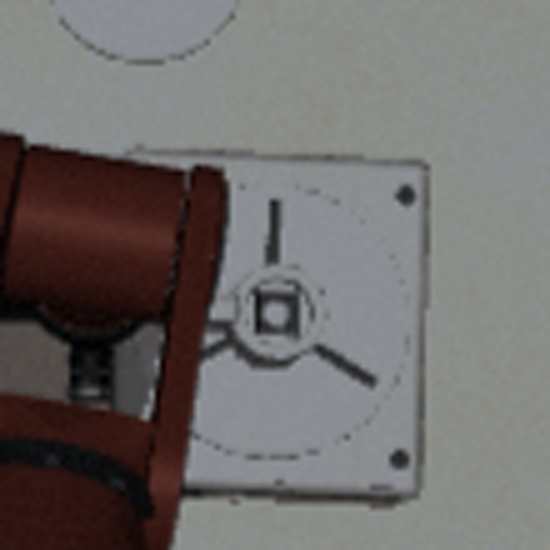

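```bash
cat > turn.py <<'E'
from h import *
import json
c=np.array([536.6,-125.9]); r=115.6; Z=82.7
def pose(th,c=c):
    a=np.radians(90-th); return [c[0]+r*np.cos(a),c[1]+r*np.sin(a),Z],[180,0,-th]
def tau(o):
    d=o['tcp_pos'][:2]-c; F=o['wrist_force']; return o['moment'][2]+(d[0]*F[1]-d[1]*F[0])/1000
def step(th,speed=30):
    p,q=pose(th); move_l(p,q,speed=speed); o=get_obs()
    d=o['tcp_pos'][:2]-c; u=d/np.hypot(*d); t=np.array([-u[1],u[0]]); F=o['wrist_force']
    act=-o['ee_rot'][2]
    print(th,round(o['t'],2),'act',round(act,1),'tau',round(tau(o),3),'Ft',round(F[:2]@t,2),'Fr',round(F[:2]@u,2),'Fz',round(F[2],2),'Mz',round(o['moment'][2],3),'z',o['tcp_pos'][2].round(1),round(o['grip_width'],1))
    return o
E
python3 - <<'E'
from turn import *
th=0
while th<20:
    th+=2.5; o=step(th)
    F=o['wrist_force']
    if tau(o)>0.3 or np.hypot(*F[:2])>6 or F[2]>8: break
E
```

```text
2.5 16.44 act 2.5 tau -0.057 Ft 0.59 Fr 1.5 Fz 1.23 Mz -0.125 z 82.7 16.4
5.0 16.76 act 4.9 tau 0.001 Ft 1.1 Fr 1.7 Fz 2.52 Mz -0.126 z 82.7 16.4
7.5 17.07 act 7.5 tau 0.062 Ft 1.34 Fr 2.33 Fz 1.87 Mz -0.094 z 82.7 16.0
10.0 17.39 act 10.0 tau -0.154 Ft 0.06 Fr 2.85 Fz 1.17 Mz -0.161 z 82.7 16.6
12.5 17.71 act 12.5 tau -0.086 Ft 0.44 Fr 2.54 Fz 2.93 Mz -0.136 z 82.7 16.2
15.0 18.02 act 15.0 tau 0.021 Ft 1.18 Fr 2.46 Fz 2.02 Mz -0.116 z 82.7 16.2
17.5 18.34 act 17.5 tau 0.054 Ft 1.3 Fr 2.83 Fz 2.24 Mz -0.097 z 82.7 16.5
20.0 18.66 act 20.0 tau 0.033 Ft 1.23 Fr 3.37 Fz 1.85 Mz -0.109 z 82.7 16.2
```

```bash
sed -i 's/r=115.6; Z=82.7/r=116.0; Z=82.85/' turn.py; python3 - <<'E'
from turn import *
th=20
while th<44:
    th+=2; o=step(th)
    F=o['wrist_force']
    if tau(o)>0.3 or np.hypot(*F[:2])>7 or F[2]>8: break
E
```

```text
22 18.94 act 22.0 tau 0.079 Ft 1.4 Fr 2.54 Fz 1.0 Mz -0.083 z 82.7 16.4
24 19.23 act 23.9 tau 0.086 Ft 1.54 Fr 1.03 Fz 2.29 Mz -0.092 z 82.7 16.2
26 19.51 act 26.0 tau 0.067 Ft 0.95 Fr 1.7 Fz 1.57 Mz -0.043 z 82.7 16.5
28 19.79 act 27.9 tau -0.006 Ft 1.32 Fr 0.39 Fz 1.53 Mz -0.159 z 82.7 16.2
30 20.07 act 30.0 tau 0.068 Ft 1.13 Fr -0.46 Fz -0.15 Mz -0.062 z 82.7 16.1
32 20.36 act 32.0 tau -0.048 Ft 0.25 Fr -1.0 Fz 1.3 Mz -0.076 z 82.7 16.3
34 20.64 act 34.0 tau -0.15 Ft -0.31 Fr -0.85 Fz 0.21 Mz -0.114 z 82.7 16.3
36 20.93 act 36.0 tau -0.023 Ft 0.03 Fr -2.03 Fz -0.33 Mz -0.026 z 82.7 16.6
38 21.21 act 38.0 tau 0.102 Ft 1.08 Fr -1.53 Fz -0.04 Mz -0.023 z 82.7 16.6
40 21.49 act 40.0 tau -0.042 Ft -0.08 Fr -2.36 Fz 1.43 Mz -0.033 z 82.7 16.7
42 21.77 act 41.9 tau 0.572 Ft 2.33 Fr -2.36 Fz 0.53 Mz 0.302 z 82.6 16.4
```

```bash
sed -i 's/r=116.0/r=115.7/' turn.py; python3 - <<'E'
from turn import *
for th in [43,44,45,46]: step(th)
E
```

```text
43 22.02 act 43.0 tau 0.645 Ft 3.21 Fr -2.28 Fz 0.83 Mz 0.274 z 82.7 16.4
44 22.27 act 44.0 tau 0.672 Ft 3.92 Fr -2.41 Fz 1.35 Mz 0.218 z 82.7 16.4
45 22.52 act 45.0 tau 0.572 Ft 3.99 Fr -1.19 Fz 1.2 Mz 0.11 z 82.7 16.3
46 22.77 act 46.0 tau 0.551 Ft 3.86 Fr -1.54 Fz 0.63 Mz 0.104 z 82.7 16.6
```

```bash
python3 - <<'E'
from turn import *
for th in [47.5,49,50.5,52]: step(th)
im=get_image('wrist');save(im,'j_w')
im=get_image('scene');save(im,'j_s',(180,160,320,280),5)
im=get_image('top');save(im,'j_t',(270,150,380,260),5)
E
```

```text
47.5 23.02 act 47.5 tau 0.544 Ft 4.45 Fr -1.95 Fz 0.71 Mz 0.029 z 82.7 16.2
49 23.27 act 49.0 tau 0.38 Ft 3.65 Fr -1.34 Fz 1.23 Mz -0.042 z 82.8 16.0
50.5 23.52 act 50.5 tau 0.403 Ft 3.98 Fr -1.25 Fz 0.04 Mz -0.058 z 82.8 16.0
52 23.77 act 52.0 tau 0.347 Ft 3.27 Fr -2.21 Fz -0.37 Mz -0.031 z 82.8 16.3
```

View pics/j_s.png

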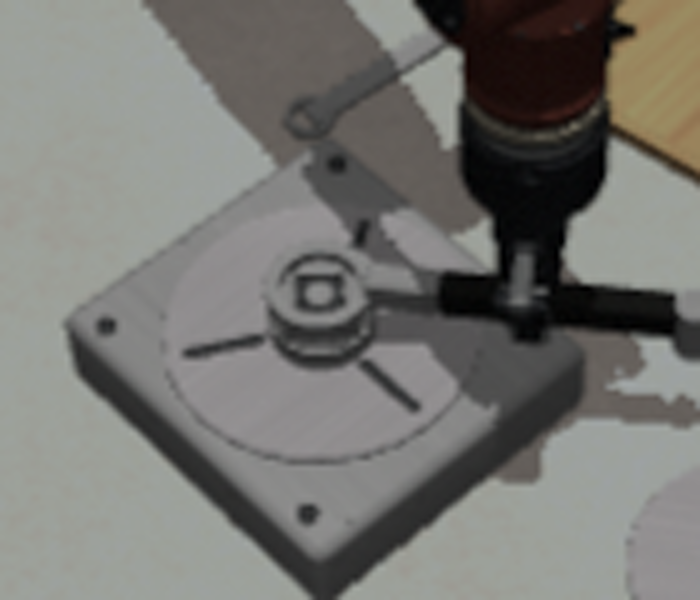

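View pics/j_t.png

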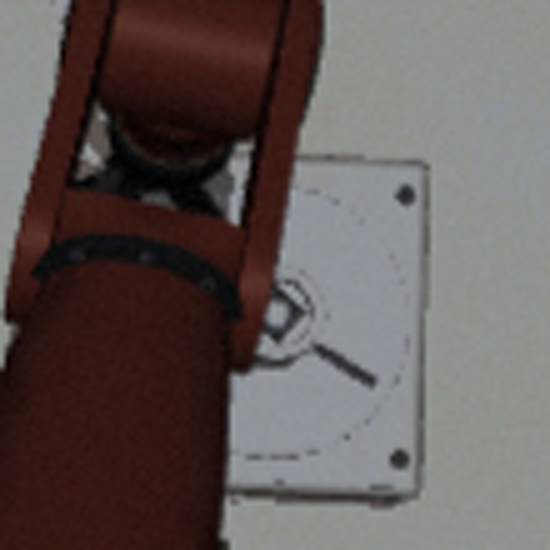

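View pics/j_w.png

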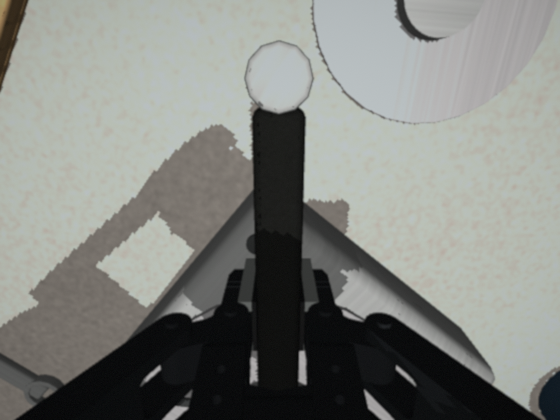

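```bash
python3 - <<'E'
from turn import *
step(53.5); step(51.5); step(49.5); 
o=step(48.5)
p,q=pose(48.5)
for z in (86,90,95,102,130):
    move_l([p[0],p[1],z],speed=40 if z<110 else 120); st(z)
wait(.2)
im=get_image('scene');save(im,'k_s',(180,130,340,270),5)
im=get_image('top');save(im,'k_t',(270,150,380,260),5)
E
```

```text
53.5 24.18 act 53.5 tau 0.273 Ft 2.45 Fr -2.42 Fz -1.32 Mz -0.011 z 82.8 16.3
51.5 24.46 act 51.5 tau 0.017 Ft 1.34 Fr -2.52 Fz 0.01 Mz -0.138 z 83.0 15.8
49.5 24.74 act 49.5 tau -0.018 Ft 0.76 Fr -0.7 Fz -1.71 Mz -0.106 z 83.1 16.3
48.5 24.99 act 48.5 tau 0.123 Ft 1.78 Fr 1.2 Fz -1.64 Mz -0.084 z 83.2 16.3
86 25.24 [623.57 -49.4   86.07] -48.5 F [ 1.22 -0.19 -2.86] M [ 0.171 -0.197 -0.003] 16.34
90 25.49 [623.63 -49.36  90.39] -48.5 F [-0.75 -0.36 -3.54] M [ 0.159 -0.21   0.008] 15.94
95 25.77 [623.67 -49.3   95.57] -48.5 F [ 0.61 -0.97 -3.52] M [ 0.129 -0.141  0.018] 16.48
102 26.09 [623.75 -49.32 102.65] -48.5 F [ 0.36 -0.41 -2.89] M [ 0.129 -0.188  0.013] 16.18
130 26.48 [624.17 -49.38 131.11] -48.5 F [-0.39  0.24 -3.55] M [ 0.207 -0.127  0.007] 16.28
```

View pics/k_s.png

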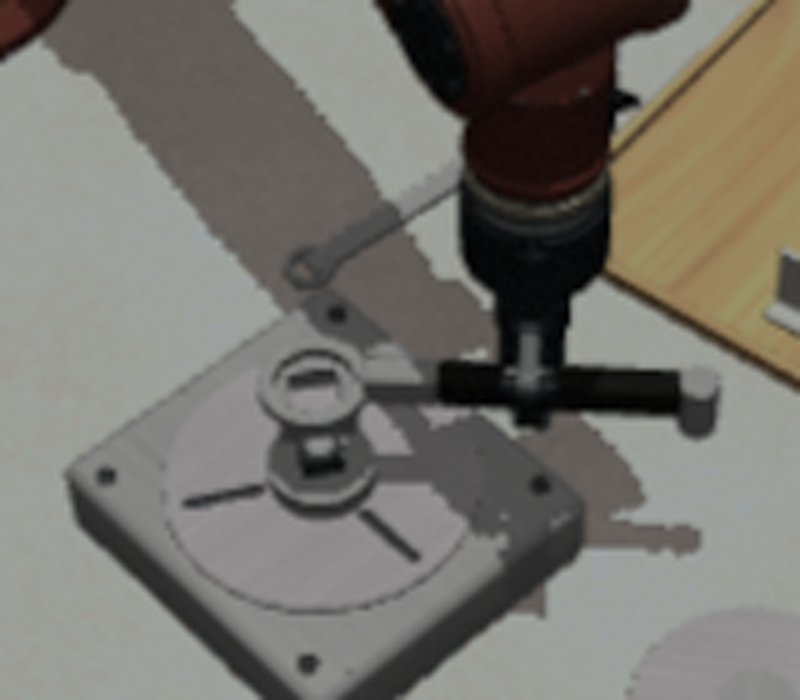

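View pics/k_t.png

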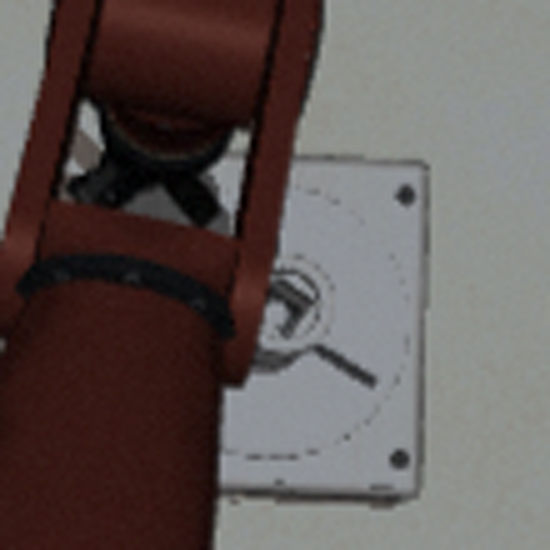

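```bash
python3 - <<'E'
from h import *
o=get_obs();p=o['tcp_pos']
move_l([p[0],p[1],190],speed=200)
goto([525.8,361.2,150],[180,0,10.9])
move_l([525.8,361.2,40],speed=120); wait(.4); st()
move_l([525.8,361.2,17],speed=50); st()
f0=-3.2; z=16
while z>9.5:
    z-=.8; move_l([525.8,361.2,z],speed=20); o=st(round(z,1))
    if o['wrist_force'][2]-f0>2: break
wait(.15);st()
im=get_image('scene');save(im,'l_s',(270,90,440,230),4.5)
E
```

```text
30.25 [525.96 361.32  40.38] 10.9 F [ 0.1   0.79 -4.02] M [ 0.176  0.052 -0.032] 16.34
 30.86 [525.53 361.07  16.46] 10.9 F [-0.08  0.01 -2.54] M [ 0.223  0.027 -0.022] 16.15
15.2 31.11 [525.97 361.31  15.44] 10.9 F [ 0.07 -0.18 -4.05] M [0.2   0.022 0.006] 16.47
14.4 31.36 [525.8  361.2   14.47] 10.9 F [ 0.5  -0.74 -2.75] M [ 0.167  0.005 -0.042] 16.22
13.6 31.61 [525.74 361.17  13.53] 10.9 F [ 0.18  0.39 -3.65] M [ 0.215  0.031 -0.017] 16.45
12.8 31.86 [525.72 361.16  12.68] 10.9 F [ 0.35  0.92 -2.31] M [0.208 0.109 0.014] 16.04
12.0 32.11 [525.92 361.32  12.25] 10.9 F [-0.82 -0.65 -2.01] M [ 0.052  0.017 -0.022] 16.16
11.2 32.36 [526.01 361.34  12.14] 10.9 F [-2.57 -1.72  3.15] M [-0.098  0.431 -0.102] 16.06
 32.51 [526.   361.34  12.1 ] 10.91 F [-3.13 -0.96  5.73] M [-0.179  0.451 -0.019] 15.86
```

View pics/l_s.png

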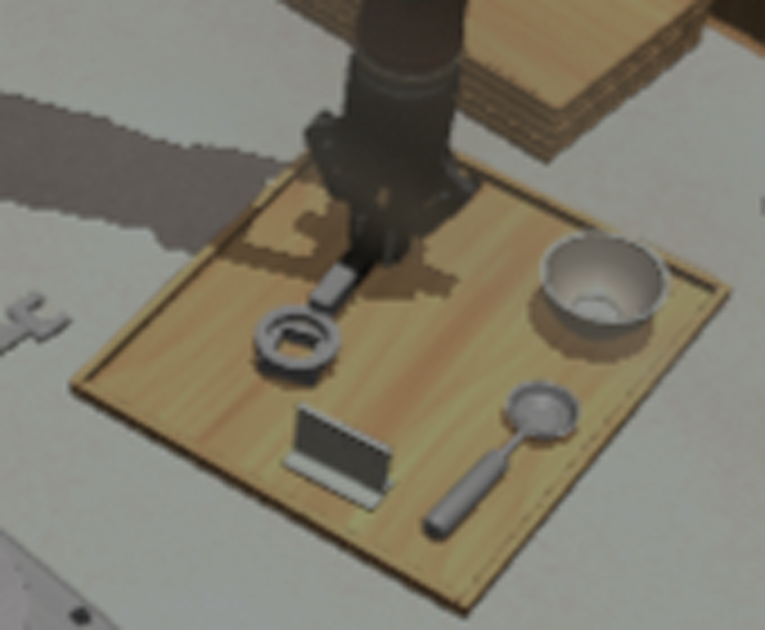

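Down at the same height as before the grasp, with light contact. Release to 50 mm, rise straight up, and look from the earlier viewing pose.

```bash
python3 - <<'E'
from h import *
import pickle
move_l([525.9,361.25,12.1],speed=20); st()
grip(50); o=st()
move_l([o['tcp_pos'][0],o['tcp_pos'][1],70],speed=100); 
move_l([o['tcp_pos'][0],o['tcp_pos'][1],150],speed=200)
D=[]
for i,p in enumerate([(490,340,190),(590,330,190)]):
    goto(list(p),[180,0,10.9]); wait(.3)
    o=st(); im=get_image('wrist');save(im,f'm{i}'); D.append((o,im))
pickle.dump(D,open('m.pkl','wb'))
a=D[0][1][20:330,270:370];b=D[1][1][5:315,170:270]
cv2.imwrite('pics/m_z.png',np.hstack([cv2.resize(x[190:310],None,fx=4,fy=4,interpolation=cv2.INTER_CUBIC) for x in (a,b)])[:,:,::-1])
E
```

```text
32.81 [526.07 361.34  12.12] 10.89 F [-1.85  0.13  2.97] M [-0.044  0.2   -0.053] 16.14
 33.23 [526.06 361.27  12.08] 10.9 F [-0.03  0.04  0.52] M [ 0.003  0.018 -0.031] 49.89
 35.15 [489.71 339.75 188.28] 10.89 F [0.09 0.87 0.55] M [0.049 0.052 0.009] 50.48
 35.98 [589.04 330.43 190.12] 10.96 F [-0.51 -0.21 -0.07] M [ 0.007 -0.022  0.016] 49.95
```

View pics/m0.png

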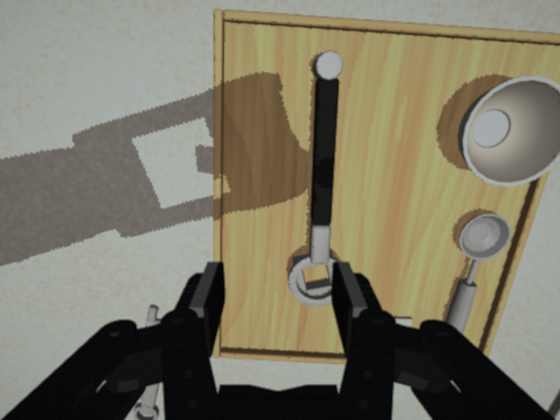

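View pics/m_z.png

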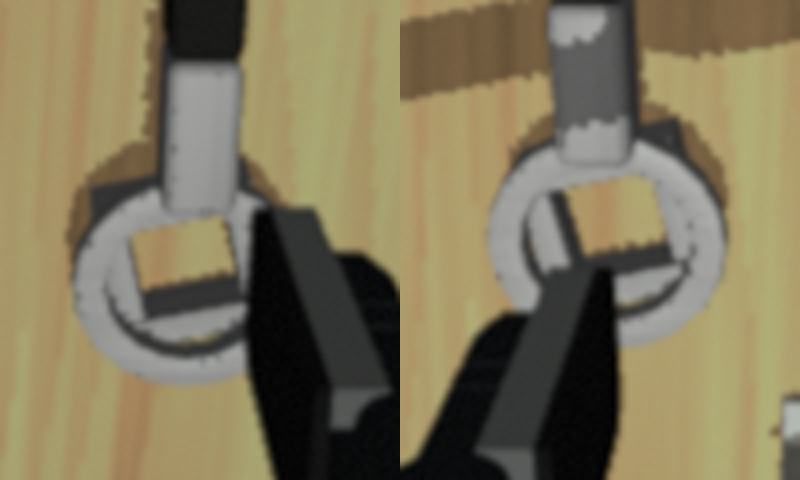

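```bash
python3 - <<'E'
from h import *
import pickle
goto([540,235,170],[180,0,10.9]); wait(.4)
o=st(); im=get_image('wrist'); pickle.dump((o,im),open('n.pkl','wb'))
u=proj(cam('wrist',o),[547,248,20]).round().astype(int); v=proj(cam('wrist',o),[509,447,42]).round(); print(u,v)
x0,y0=u-45; save(im,'n_w'); save(im,'n_z',(max(x0,0),max(y0,0),x0+90,y0+90),6); print(x0,y0)
im=get_image('top'); save(im,'n_t',(120,130,380,280),3)
E
```

```text
36.95 [540.4  235.59 170.17] 10.94 F [-0.16 -0.47 -0.81] M [ 0.066 -0.034  0.006] 50.13
[287 176] [ 292. -130.]
242 131
```

View pics/n_z.png

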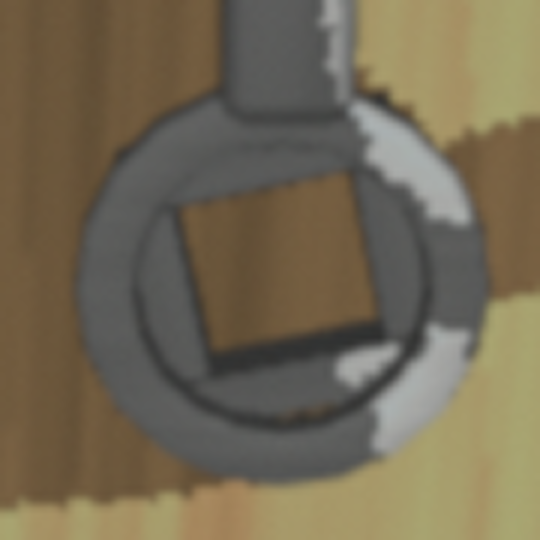

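View pics/n_t.png

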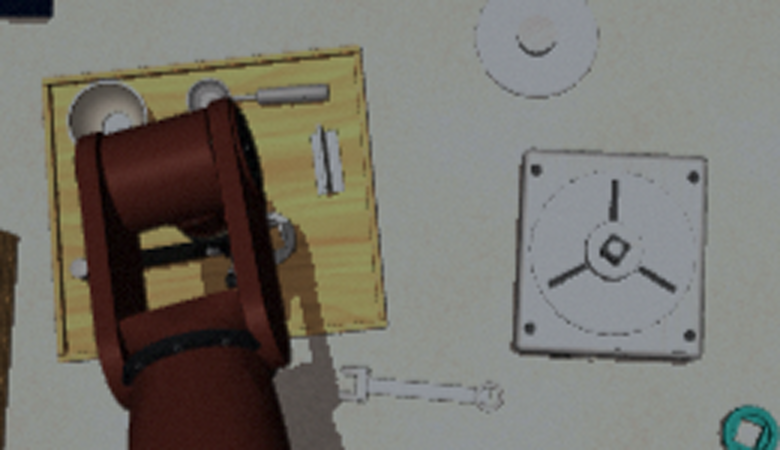

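```bash
python3 - <<'E'
from h import *
import pickle
o,im=pickle.load(open('n.pkl','rb'));C=cam('wrist',o)
f=lambda p,z:atz(C,((p[0]+.5)/6-.5+242,(p[1]+.5)/6-.5+131),z)[:2]
P=np.array([f(p,20) for p in [(178,208),(352,170),(382,338),(212,376)]])
E=np.roll(P,-1,0)-P; a=np.degrees(np.arctan2(E[:,1],E[:,0]))%90
print(np.hypot(*E.T).round(1),a.round(1),P.mean(0))
h=[f((226,100),41)-0,f((226,5),41)]; d=h[1]-h[0]; print('bar',np.degrees(np.arctan2(d[1],d[0])))
D=pickle.load(open('m.pkl','rb'))
save(D[0][1],'q0',(290,40,370,100),6)
s=atz(cam('wrist',D[0][0]),(328,66),42)[:2]; v=s-P.mean(0); print(s,np.hypot(*v),np.degrees(np.arctan2(v[1],v[0])), 'give',np.radians(a.mean()-(np.degrees(np.arctan2(v[1],v[0]))%90)))
E
```

```text
[25.8 25.7 25.9 26. ] [23.4 22.2 24.1 21.9] [548.30601434 247.98878413]
bar 101.03811241512898
[509.69627859 445.91030424] 201.65227452226515 101.0384031532204 give 0.20681469657163654
```

```bash
python3 - <<'E'
from h import *
goto([400,60,260],[180,0,10]); wait(.3); st()
im=get_image('top'); save(im,'r_t',(120,130,380,280),3)
E
```

```text
38.31 [400.21  60.44 259.54] 10.06 F [-0.52  0.23  0.59] M [0.036 0.03  0.002] 49.87
```

View pics/r_t.png

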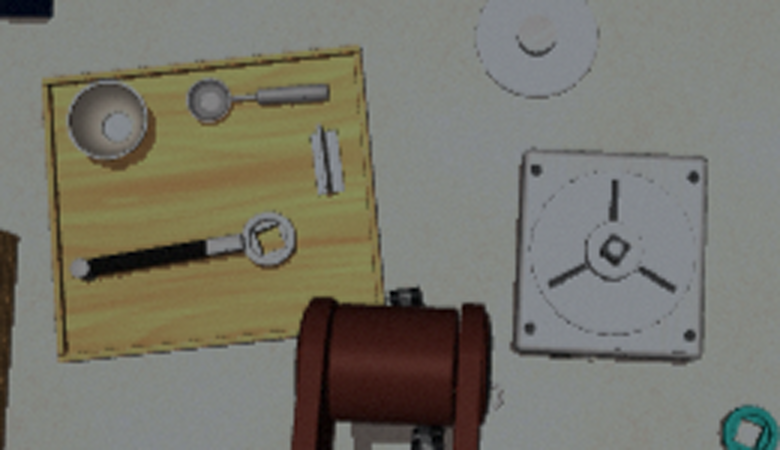

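The wrench lies flat in the tray at its old place: stud at crop (82,268), head at (269,240). The screw at (613,250) shows turned, and the bystanders visible here are unmoved.

```bash
python3 - <<'E'
from h import *
print(sign_off()); print(get_obs()['t'])
E
```

```text
the job is handed in; nothing more can be done
None
the job is handed in; nothing more can be done
```

The job is done and handed in at about 38 s: the click wrench was tripped on the screw and is back in the tray, lying flat and still tripped.

- **Fit:** I took the steel, black-sleeved wrench from the tray, not the turquoise look-alike. The socket came to rest on the flange at about the expected height, pressing with about 6 N at most.
- **Turn:** The screw stopped at about 41° of clockwise turning. Torque peaked at about 0.67 N m, then fell to about 0.27–0.35 N m, where I stopped and eased back before lifting off.
- **Trip angle:** A wrist picture after laying it down puts the handle's give at about 0.21 rad, inside the 0.12–0.32 window. The individual edges of the opening scatter by about ±1°.
- **Placement:** The wrench is at its old place with light contact at release, and the gripper is clear.
- **Other things:** In the last top view the bowl, spoon, card stand, spare disc and cutter look unmoved. The mug and pusher were outside that crop and the spanner was hidden behind the arm, so I did not check those three in the last view. The spanner looked unmoved a moment earlier.

Two small disagreements remain. The first wrist-camera heights of the wrench read about 2 mm low, and its length came out at 202 mm instead of 203 mm. Both are within the calibration tolerance.

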